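# Set up the cap counter: hopper, cup and feed lever

## Robot

A 6-joint arm with a two-finger parallel gripper is mounted at the origin on the work surface. World frame = base frame: x ahead of the robot, y to its left, z up, the work surface at z = 0. Lengths are in m, angles in degrees, forces in N, time in s.
With the tool pointing down it reaches from about 0.3 to 0.875 m from the base axis. Payload 6.4 kg.
Tool frame: the origin (TCP) lies on the centre line of the jaws, within the pads' length; the fingertips stand 25 mm ahead of it and the grasp point (between the pads) lies 6 mm ahead of it; x points along the fingers, z is the direction in which the jaws open and shut, and the axes are right-handed (so a half turn about x gives the same grasp; the last joint's range is limited). The gripper opens to 85 mm and grips with 20 to 120 N. Pads are 22 mm wide; open, the fingers measure 114 mm over their backs; the gripper's body (76 mm by 85 mm) begins 54 mm behind the grasp point. The pads swing forward as they close: fully open they stand 13 mm farther back than shut.
Start: joints at [-88.883, 10.359, 92.074, -0, 77.567, -11.82], TCP at [0.129, -0.56, 0.256] pointing down, gripper open.
Joint ranges: [-171.53, 171.53], [-51.25, 118.39], [17.06, 147.69], [-65.23, 245.23], [0, 150.52], [-178.68, 178.68]. Speed limits (degrees/s): [147.25, 147.25, 172.46, 180, 180, 180].

## Interface

Orientations are given as [roll, pitch, yaw] about the fixed x, y, z axes, in that order (R = Rz(yaw) Ry(pitch) Rx(roll)).
In Python, from bench import telemetry, optics, ticket gives the robot as it stands. The module is installed in compiled form; this text tells all that it offers.
- The arm moves only by the shell command python3 -m creep 'ROWS' [FORCE]. ROWS is JSON, one flat list of numbers, 7 for each row, row after row: the shift along the world's x, y, z in cm, then the turn, a rotation vector about the world's x, y, z in rad, then the opening, from -1 (shut) to 1 (fully open). In form: [tx, ty, tz, wx, wy, wz, jaw, tx, ty, tz, wx, wy, wz, jaw, ...]. A call has exactly 5 rows; each row shifts and turns the commanded pose from where the row before left it; what a row does not reach is not made up. A row lasts 1/10 s, in which the tool goes at most 50 mm and 8.59 degrees, less where a joint would pass 70% of its speed; a pose out of reach is approached as far as the arm can. A call with a gripper value outside its range is refused whole. The fingers move at their own pace and stop on an object; FORCE is the grip in N (left out, the last holds). Time passes only in rows, so rows that do not move let the fingers close, or fill a call up. It gives the time, the measured TCP pose, the force and the opening at its end, in the units of the state.
- telemetry.sense(): the state, without advancing time (a new reading comes with each control period).
- optics.get_image(name): name is "side" or "top" or "wrist"; returns a dict with "pixels" (480x640x3 uint8, red, green, blue), "fx", "fy", "cx", "cy" (pixels), "xyz" and "orientation" of the camera in the world. Camera axes: x right, y down, z forward; pixel columns grow to the right and rows downward; lengths in m; the calibration is good to about 2 mm. A picture is of the moment at which its call begins. There is no depth.
- ticket.sign_off(): hands the job in, once; it reports no verdict.
The state is a dict: "clock": time; "joint_pos": joint angles; "joint_vel": joint speeds; "tau": joint torques, N m; "tool_pos": TCP position; "orientation": TCP orientation; "wrist_force": force on the tool from outside, world axes, zero at the start; "wrist_torque": the same for the moment, N m; "opening": opening from 0.0 (shut) to 1.0 (fully open).
Only numpy, scipy, OpenCV 4.12 (cv2) and the standard library are available. Lean on these libraries where they do the work, as an engineer would, in place of code of your own. Each camera call takes 0.05 s, during which the arm holds its last target. There are 200 camera calls.

## Task

Make the cap counter ready for the next batch: lift the hopper off the sloping stand and lower it over the two pegs on top of the counter until it sits fully home. Then stand the small open cup (the one without a handle) upright in the middle of the delivery plate under the spout, and last of all swing the feed lever all the way over, away from the spout side. Set the hopper and the cup down rather than dropping them, and do not disturb the jar, the mug or the roll of tape.

Things in the scene. Friction and masses are not known exactly. Their poses are not given: they have to be found in the camera images.
- counter: The cap counter, a fixed grey machine; origin on the table under the centre of its housing, z up, x from its spout side to its back. Housing 120 (x) x 190 (y) x 120 mm high, its flat top the deck. Two steel pegs stand on the deck at x 0, y +68 and -68 mm: 10 mm in diameter, 22 mm high, the last 6 mm tapered. A side pod, x -80 to 50, y 95 to 157 mm, 50 mm high, carries the feed lever.
- seat (a point): Centre of the counter's deck, 120 mm above the table, midway between the two pegs; axes as the counter's. The hopper's origin comes to this point when it is fully home, its y axis along the line of the pegs (either way round).
- plate (a point): Centre of the top of the flat delivery plate, 100 (x) x 110 (y) mm, 10 mm thick, at the foot of the counter's front (counter x -110, y 0 mm). Behind it, towards counter +x, the housing wall is 50 mm off, and from that wall a spout 34 mm wide sticks out to 20 mm short of this point, its underside 88 mm and its top 104 mm above the plate.
- stand_rest (a point): Centre of the upper face of the fixed plywood sloping stand, 55 mm above the table; axes of the stand, z up, x level and towards the rising side. The face, 130 x 190 mm, slopes 30 degrees, rising towards +x, with a 12 mm lip along its low edge nearest the robot.
- hopper: The hopper, an open grey plastic tub, 350 g; origin at the centre of its underside, z along its own axis. It starts on the sloping stand, its z axis leaning 30 degrees to the stand's low side. Bottom flange 100 (x) x 170 (y) x 10 mm with two through holes 14 mm in diameter at x 0, y +68 and -68 mm; tub 100 x 110 mm, rim at z = 70 mm.
- hopper_grip (a point): Middle of the hopper's carrying bar, a straight bar across the mouth along the hopper's x, 14 mm wide (y), from z = 94 to 108 mm, 84 mm clear between its uprights. This point is at hopper z = 101 mm; axes as the hopper's.
- cup: The small open cup, white plastic, no handle, 70 mm high, outer diameter 50 mm at the foot and 56 mm at the rim, wall 3 mm, 60 g; origin at the centre of its underside, z up. Stands on the table.
- feed_lever (a joint): The feed lever's angle, rad: about 0 at the start (leaning 0.5 rad to the spout side, counter -x), 1.0 when fully over (leaning 0.5 rad to counter +x). It stays where it is left. Light, under 2 N at the tip.
- feed_lever_tip (a point): Centre of the black ball, 26 mm in diameter, on the end of the feed lever's 10 mm thick steel rod; 80 mm from the hinge. The hinge axis runs along the counter's y, at counter x -25, y 130, z 72 mm.
- jar: A closed jar, 58 mm in diameter, 92 mm high; origin under its centre. Leave alone.
- mug: A mug with a handle on its +y side, 74 mm in diameter, 88 mm high; origin under its centre. Leave alone.
- tape: A roll of tape lying flat, 84 mm in diameter, 24 mm high; origin under its centre. Leave alone.
Not all that is in view belongs to the job. Leave any blue, green or turquoise look-alike of the cup alone.

How it is judged (in metres and radians):
On the way, in this order (a step that is already met when the one before it is completed fails the run):
1. the hopper sits fully home on the counter's pegs and has been let go (horizontal distance between hopper and seat below 0.004 m and z of hopper in the frame of seat between -0.003 and 0.003 m and angle between the y axis of hopper and the y axis of counter, either way round below 0.05 rad and angle between hopper's own z axis and vertical below 0.04 rad and contact force between the fingers and hopper below 0.05 N and linear speed of hopper below 0.02 m/s), for 0.2 s.
2. the cup stands upright in the middle of the delivery plate and has been let go (horizontal distance between cup and plate below 0.02 m and z of cup in the frame of plate between -0.003 and 0.003 m and angle between cup's own z axis and vertical below 0.06 rad and contact force between the fingers and cup below 0.05 N and linear speed of cup below 0.02 m/s), for 0.2 s.
3. the feed lever is swung all the way over (value of joint feed_lever above 0.88 rad), for 0.2 s.
At the end, for the whole second after the job is handed in: The hopper is on the counter's pegs, within 4 mm and 0.05 rad of square, its underside within 3 mm of the deck; the cup stands upright (within 0.06 rad) on the delivery plate, within 20 mm of its centre; the feed lever is beyond 0.88 rad of 1.0; hopper and cup are at rest (horizontal distance between hopper and seat below 0.004 m and z of hopper in the frame of seat between -0.003 and 0.003 m and angle between the y axis of hopper and the y axis of counter, either way round below 0.05 rad and angle between hopper's own z axis and vertical below 0.04 rad and horizontal distance between cup and plate below 0.02 m and z of cup in the frame of plate between -0.003 and 0.003 m and angle between cup's own z axis and vertical below 0.06 rad and value of joint feed_lever above 0.88 rad and linear speed of each of hopper, cup below 0.02 m/s); the robot touches nothing.
It fails at once if the jar is moved more than 30 mm or tipped (distance of jar from where it was at the start of the episode above 0.03 m or angle between jar's own z axis and vertical above 0.35 rad).
It fails at once if the mug is moved more than 30 mm or tipped (distance of mug from where it was at the start of the episode above 0.03 m or angle between mug's own z axis and vertical above 0.35 rad).
It fails at once if the tape is moved more than 30 mm or tipped (distance of tape from where it was at the start of the episode above 0.03 m or angle between tape's own z axis and vertical above 0.35 rad).
It fails at once if the hopper is let go more than 35 mm above the deck (horizontal distance between hopper and seat below 0.08 m and z of hopper in the frame of seat above 0.035 m and contact force between the fingers and hopper below 0.01 N).
It fails at once if the cup is let go more than 15 mm above the delivery plate (horizontal distance between cup and plate below 0.05 m and z of cup in the frame of plate above 0.015 m and contact force between the fingers and cup below 0.01 N).
It also fails if it takes over 66 s, if anything falls off the work surface, if the arm or the gripper's body presses on something with over 40 N, if the wrist force passes 120 N, or if a joint passes its speed limit or range.

## Working session

There is one attempt and no reset: what is moved stays moved. The work goes in short steps, Python scripts to look and compute and a shell command to move; the robot and the scene stay as the last step left them, time stands still between calls to the robot, and variables do not carry over. Pictures are saved under pics/ and viewed, about 8 in all and at most 12, crops included, and the job is handed in when it is done.

```bash
mkdir -p pics; cat > h.py <<'E'
import numpy as np, cv2
from scipy.spatial.transform import Rotation as R
from bench import telemetry, optics, ticket
def grab(n,f):
    d=optics.get_image(n); cv2.imwrite('pics/'+f+'.png',d['pixels'][:,:,::-1]); import pickle
    pickle.dump(d,open('pics/'+f+'.pkl','wb')); return d
def load(f):
    import pickle; return pickle.load(open('pics/'+f+'.pkl','rb'))
def rot(d):
    o=np.array(d['orientation'],float)
    return o if o.shape==(3,3) else R.from_euler('xyz',o,degrees=True).as_matrix()
def ray(d,u,v):
    r=rot(d)@np.array([(u-d['cx'])/d['fx'],(v-d['cy'])/d['fy'],1]); return np.array(d['xyz']),r/np.linalg.norm(r)
def onz(d,u,v,z):
    o,r=ray(d,u,v); return o+r*(z-o[2])/r[2]
def proj(d,p):
    c=rot(d).T@(np.array(p)-d['xyz']); return d['cx']+d['fx']*c[0]/c[2], d['cy']+d['fy']*c[1]/c[2]
def tri(d1,p1,d2,p2):
    o1,a=ray(d1,*p1);o2,b=ray(d2,*p2)
    s=np.linalg.lstsq(np.c_[a,-b],o2-o1,rcond=None)[0]
    q1=o1+a*s[0];q2=o2+b*s[1];return (q1+q2)/2,np.linalg.norm(q1-q2)
E
python3 - <<'E'
from h import *
for n in('top','side'):
    d=grab(n,n+'0');print(n,d['xyz'],d['orientation'],d['fx'],d['cx'],d['cy'])
print(telemetry.sense())
E
```

```text
top [0.40528744 0.02272829 1.44988334] [-174.49574887   -0.85174728  -90.06546046] 619.048385906491 333.7718608604323 237.46668286841162
side [ 0.46121608 -0.70578574  0.86403466] [-136.73694685   -0.95539776   -3.62727168] 488.9536223973025 310.8815492155241 236.08710332670873
{'clock': 0.1, 'joint_pos': array([-8.88829076e+01,  1.03982213e+01,  9.21270491e+01, -1.13787950e-05,
        7.75673793e+01, -1.18190051e+01]), 'joint_vel': array([ 0.04131986, -0.11645768, -0.20332858,  0.04058476,  0.01334199,
       -0.03848684]), 'tau': array([ 3.86543716e-04, -4.45876729e+01, -3.52238774e+01, -3.49874608e-04,
        4.13756366e-03,  1.78310495e-05]), 'tool_pos': array([ 0.12874053, -0.55992412,  0.25545901]), 'orientation': array([168.18786422,  89.90735026,  91.12396418]), 'wrist_force': array([ 0.71800635,  0.30760443, -0.18814587]), 'wrist_torque': array([ 0.01967552, -0.00027877,  0.01534913]), 'opening': 0.9984474903691513}
```

View pics/top0.png

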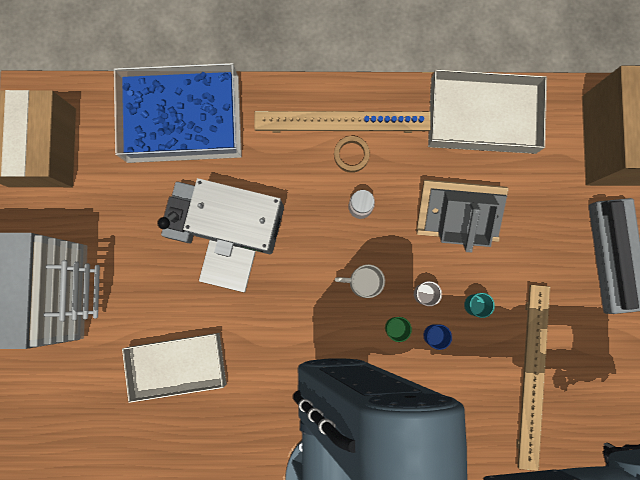

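View pics/side0.png

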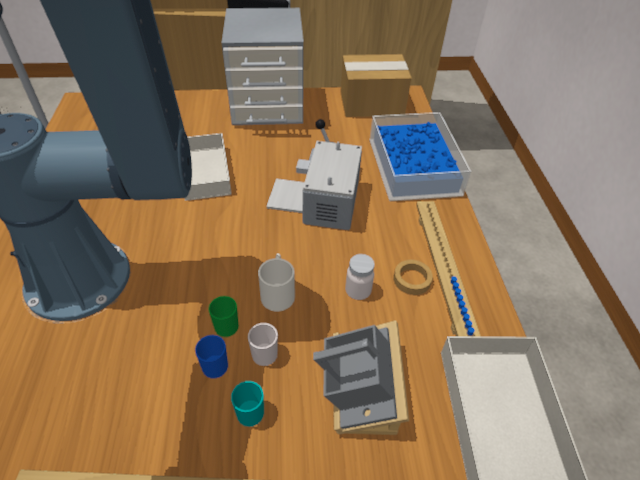

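Top view: the counter deck is around (233,215) with pegs near (202,206) and (263,219), the plate near (228,267) and the lever ball at (165,222). The hopper is at (470,218), the white cup at (429,293), the mug at (367,281), the jar at (361,203) and the tape at (352,153). I'll enlarge the parts that matter.

```bash
python3 - <<'E'
from h import *
t=cv2.imread('pics/top0.png');s=cv2.imread('pics/side0.png')
def c(im,x,y,w,h):return cv2.resize(im[y:y+h,x:x+w],(400,300),interpolation=cv2.INTER_CUBIC)
a=np.vstack([np.hstack([c(t,150,165,160,120),c(t,410,165,120,90)]),np.hstack([c(s,250,110,160,120),c(s,300,310,140,105)])])
cv2.imwrite('pics/comp.png',a)
d=load('top0')
for n,(u,v),z in [('pegL',(201.5,205.5),.142),('pegR',(263.5,219.5),.142),('cuprim',(428.5,293),.07),('bar',(472,225),.14),('tape',(352,153),.024),('jar',(362,200),.092),('mug',(368,281),.088)]: print(n,onz(d,u,v,z).round(4))
E
```

```text
pegL [0.5995 0.2844 0.142 ]
pegR [0.5696 0.1524 0.142 ]
cuprim [ 0.4142 -0.2086  0.07  ]
bar [ 0.5584 -0.2924  0.14  ]
tape [ 0.7418 -0.0416  0.024 ]
jar [ 0.6196 -0.0603  0.092 ]
mug [ 0.4404 -0.0728  0.088 ]
```

View pics/comp.png

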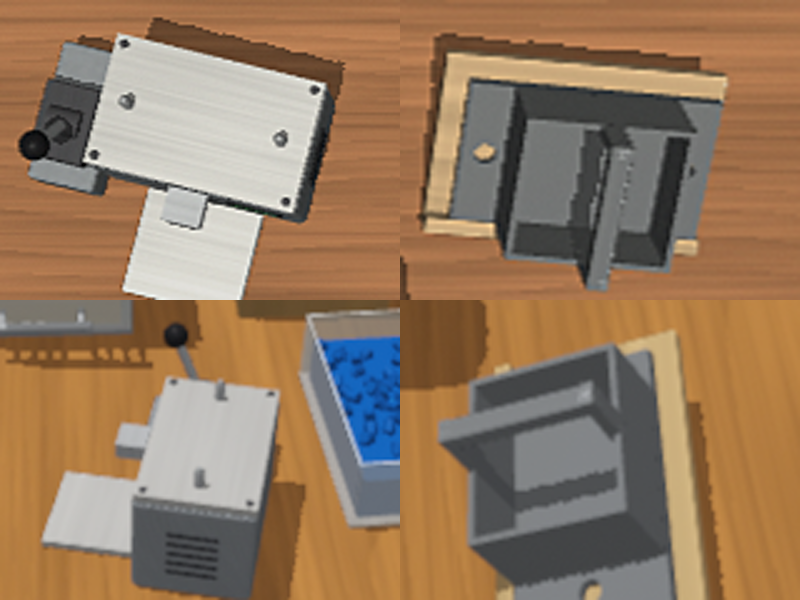

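The counter top and its pegs are clear: pegs near top px (200.4,205) and (262.4,220.2). The hopper bar runs from about (469,251) to (477,209) in the top view, and the side view shows it too. I'll triangulate.

```bash
python3 - <<'E'
from h import *
T=load('top0');S=load('side0')
P={'pegL':((200.4,205),(338,142)),'pegR':((262.4,220.2),(330,178.4)),'barnear':((468.8,251.1),(315.8,356.2)),'barfar':((476.6,209.4),(365.8,340.8)),
'ball':((163.5,222.5),(320.4,124)),'cup':((428.5,293),(264,335)),'holeL':((410+83/3.333,165+152/3.333),(0,0))}
q={}
for k,(a,b) in P.items():
    if b[0]: q[k],e=tri(T,a,S,b);print(k,q[k].round(4),round(e,4))
print(onz(T,*P['holeL'][0],.06))
v=onz(T,200.4,205,.142)-onz(T,262.4,220.2,.142);print('peg',np.linalg.norm(v),'yaw',np.degrees(np.arctan2(-v[0],v[1])),(onz(T,200.4,205,.142)+onz(T,262.4,220.2,.142))/2)
# stand edges: plate corners of stand back edge, counter corners
g=lambda x,y:(410+(x-400)/3.333,165+y/3.333)
for p,z in [((448,55),.0875),((726,75),.0875),((470,82),.08),((722,102),.08)]:
    print(p,onz(T,*g(*p),z).round(4))
# white-cup rim circle & blobs
im=T['pixels'][265:320,400:455].astype(int);m=((im.min(2)>150)&(im.max(2)-im.min(2)<25)).astype(np.uint8)
ys,xs=np.nonzero(m);(c,r)=cv2.minEnclosingCircle(np.c_[xs,ys].astype(np.float32));print('cup',c[0]+400,c[1]+265,r,onz(T,c[0]+400,c[1]+265,.07))
w=grab('wrist','w0');print(w['xyz'],w['orientation'],R.from_euler('xyz',telemetry.sense()['orientation'],degrees=True).as_matrix().round(2))
E
```

```text
pegL [0.6019 0.2865 0.1432] 0.003
pegR [0.5703 0.1552 0.1376] 0.0033
barnear [ 0.5061 -0.2886  0.1217] 0.0046
barfar [ 0.5875 -0.2946  0.1741] 0.0006
ball [0.5641 0.3631 0.1451] 0.0029
cup [ 0.416  -0.2089  0.0678] 0.0038
[ 0.60056294 -0.22783907  0.06      ]
peg 0.1358982900552136 yaw -13.822788321315345 [0.58436053 0.22074755 0.142     ]
(448, 55) [ 0.6623 -0.2005  0.0875]
(726, 75) [ 0.649  -0.3873  0.0875]
(470, 82) [ 0.6453 -0.2163  0.08  ]
(722, 102) [ 0.6319 -0.3864  0.08  ]
cup 428.6776657104492 293.6015224456787 12.553689956665039 [ 0.41281749 -0.20900876  0.07      ]
[ 0.21102724 -0.54062119  0.37362305] [ 1.60836319e+02  4.86106914e-02 -7.70607442e+01] [[-0.    0.97  0.22]
 [ 0.    0.22 -0.97]
 [-1.    0.   -0.  ]]
```

```bash
cat >> h.py <<'E'
def tool(fing,jaw):
    x=np.array(fing,float);x/=np.linalg.norm(x);z=np.array(jaw,float);z-=x*(z@x);z/=np.linalg.norm(z)
    return np.c_[x,np.cross(z,x),z]
def plan(grasp,M,tag='',cur=None):
    s=telemetry.sense();A=R.from_euler('xyz',s['orientation'],degrees=True).as_matrix() if cur is None else cur
    tcp=np.array(grasp)-.006*M[:,0];d=(tcp-s['tool_pos'])*100;w=R.from_matrix(M@A.T).as_rotvec()
    print(tag,'cm',d.round(2),'rv',w.round(4),'|w|',np.linalg.norm(w).round(3),'tcp',tcp.round(4))
def yawv(deg): a=np.radians(deg);return np.array([np.cos(a),np.sin(a),0]),np.array([-np.sin(a),np.cos(a),0])
E
python3 - <<'E'
from h import *
h,y=yawv(-4.3);f=h*.5+np.array([0,0,-np.cos(np.pi/6)]);M=tool(f,-y)
g=np.array([.5485,-.2925,.142]);plan(g-.1*f,M,'pre');print(f,M.round(3))
E
```

```text
pre cm [36.69 27.15 -2.18] rv [ 0.0382 -0.5239 -0.2943] |w| 0.602 tcp [ 0.4956 -0.2885  0.2338]
[ 0.49859257 -0.03748936 -0.8660254 ] [[ 0.499  0.864 -0.075]
 [-0.037 -0.065 -0.997]
 [-0.866  0.5    0.   ]]
```

```bash
for i in 1 2 3; do python3 -m creep '[2.45,1.81,-0.14,0.0025,-0.035,-0.0196,1, 2.45,1.81,-0.14,0.0025,-0.035,-0.0196,1, 2.45,1.81,-0.14,0.0025,-0.035,-0.0196,1, 2.45,1.81,-0.14,0.0025,-0.035,-0.0196,1, 2.45,1.81,-0.14,0.0025,-0.035,-0.0196,1]' 80; done
python3 - <<'E'
from h import *
w=grab('wrist','w1')
h,y=yawv(-4.3);f=h*.5+np.array([0,0,-np.cos(np.pi/6)]);M=tool(f,-y)
g=np.array([.5485,-.2925,.142]);plan(g-.1*f,M,'pre');plan(g,M,'grasp')
z=np.array([0,0,1.]);zh=-f;xh=h*np.cos(np.pi/6)+.5*z;im=w['pixels'][:,:,::-1].copy()
for a in(-42,42):
  for b in(-7,7):
    p=g+xh*a/1e3+y*b/1e3+zh*.007;u=proj(w,p);cv2.circle(im,(int(u[0]),int(u[1])),3,(0,0,255),-1)
cv2.imwrite('pics/w1.png',im)
E
```

```text
clock: 0.65
tool_pos: [0.2521, -0.469, 0.249]
orientation: [84.2, 79.9, 1.4]
wrist_force: [0.2, 0.4, -0.5]
opening: 0.998
clock: 1.15
tool_pos: [0.3745, -0.3785, 0.2421]
orientation: [86.9, 69.9, -1.6]
wrist_force: [0.0, -0.4, 0.0]
opening: 1.0
clock: 1.65
tool_pos: [0.497, -0.288, 0.2351]
orientation: [89.8, 59.9, -4.5]
wrist_force: [-0.2, -0.8, -0.0]
opening: 0.997
pre cm [-0.29 -0.36 -0.05] rv [-0.0017  0.0035  0.0004] |w| 0.004 tcp [ 0.4956 -0.2885  0.2338]
grasp cm [ 4.7  -0.74 -8.71] rv [-0.0017  0.0035  0.0004] |w| 0.004 tcp [ 0.5455 -0.2923  0.1472]
```

View pics/w1.png

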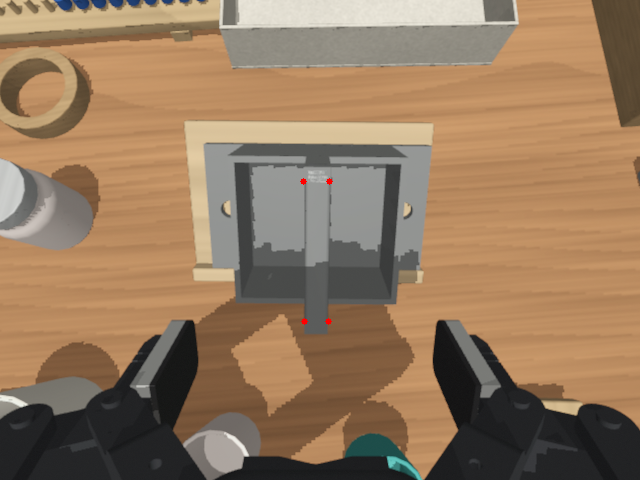

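The wrist view shows the bar from (317,165) to (316,332), within about 1 mm of the predicted corners. I'll approach and close.

```bash
for i in 1 2; do python3 -m creep '[0.49,-0.04,-0.87,0,0,0,1, 0.49,-0.04,-0.87,0,0,0,1, 0.49,-0.04,-0.87,0,0,0,1, 0.49,-0.04,-0.87,0,0,0,1, 0.49,-0.04,-0.87,0,0,0,1]' 80; done
for i in 1 2; do python3 -m creep '[0,0,0,0,0,0,-1, 0,0,0,0,0,0,-1, 0,0,0,0,0,0,-1, 0,0,0,0,0,0,-1, 0,0,0,0,0,0,-1]' 80; done
python3 - <<'E'
from h import *
for i in range(4): s=telemetry.sense();print(s['tool_pos'],s['orientation'],s['opening'],s['wrist_force'])
E
```

```text
clock: 2.2
tool_pos: [0.5208, -0.2914, 0.1906]
orientation: [89.8, 60.0, -4.5]
wrist_force: [0.8, 0.7, 0.0]
opening: 1.001
clock: 2.7
tool_pos: [0.5457, -0.2929, 0.1475]
orientation: [89.8, 60.0, -4.5]
wrist_force: [0.9, 0.5, -0.3]
opening: 1.002
clock: 3.2
tool_pos: [0.5453, -0.2931, 0.1489]
orientation: [89.7, 59.9, -4.6]
wrist_force: [-12.2, 0.6, 20.6]
opening: 0.146
clock: 3.7
tool_pos: [0.5454, -0.2931, 0.149]
orientation: [89.7, 59.9, -4.6]
wrist_force: [-4.8, 2.3, 5.9]
opening: 0.147
[ 0.54536471 -0.29310141  0.14895772] [89.73629126 59.91206354 -4.57778376] 0.1472262118042726 [-4.78958358  2.27527548  5.92587996]
[ 0.54536471 -0.29310141  0.14895772] [89.73629126 59.91206354 -4.57778376] 0.1472262118042726 [-4.78958358  2.27527548  5.92587996]
[ 0.54536471 -0.29310141  0.14895772] [89.73629126 59.91206354 -4.57778376] 0.1472262118042726 [-4.78958358  2.27527548  5.92587996]
[ 0.54536471 -0.29310141  0.14895772] [89.73629126 59.91206354 -4.57778376] 0.1472262118042726 [-4.78958358  2.27527548  5.92587996]
```

```bash
python3 -m creep '[0,0,0.5,0,0,0,-1, 0,0,0.8,0,0,0,-1, 0,0,1,0,0,0,-1, 0,0,1.2,0,0,0,-1, 0,0,1.5,0,0,0,-1]' 80
for i in 1 2; do python3 -m creep '[0,0,1.4,0.0039,0.0522,0,-1, 0,0,1.4,0.0039,0.0522,0,-1, 0,0,1.4,0.0039,0.0522,0,-1, 0,0,1.4,0.0039,0.0522,0,-1, 0,0,1.4,0.0039,0.0522,0,-1]'; done
python3 -m creep '[0,0,0,0,0,0,-1, 0,0,0,0,0,0,-1, 0,0,0,0,0,0,-1, 0,0,0,0,0,0,-1, 0,0,0,0,0,0,-1]'
python3 - <<'E'
from h import *
s=telemetry.sense();A=R.from_euler('xyz',s['orientation'],degrees=True).as_matrix();print(A.round(3))
S=grab('side','s1')
h,y=yawv(-13.8);M=tool([0,0,-1],-y)
plan([.585,.2207,.32],M,'above seat')
E
```

```text
clock: 4.2
tool_pos: [0.545, -0.2926, 0.199]
orientation: [89.8, 60.0, -4.5]
wrist_force: [-0.1, -0.4, -3.4]
opening: 0.146
clock: 4.7
tool_pos: [0.5452, -0.2931, 0.2705]
orientation: [89.2, 75.0, -5.1]
wrist_force: [0.5, -0.2, -4.2]
opening: 0.151
clock: 5.2
tool_pos: [0.5453, -0.2929, 0.3405]
orientation: [7.3, 89.8, -87.0]
wrist_force: [0.2, -1.0, -3.8]
opening: 0.147
clock: 5.7
tool_pos: [0.5448, -0.2928, 0.3377]
orientation: [14.9, 89.9, -79.4]
wrist_force: [-0.1, -0.6, -3.9]
opening: 0.142
[[ 0.     0.997 -0.075]
 [-0.002 -0.075 -0.997]
 [-1.     0.     0.002]]
above seat cm [ 4.01 51.36 -1.19] rv [ 0.002   0.0003 -0.1659] |w| 0.166 tcp [0.585  0.2207 0.326 ]
```

View pics/s1.png

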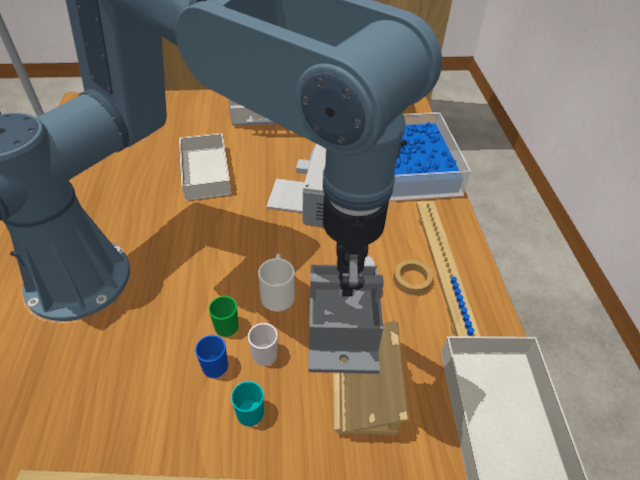

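The side view shows the hopper hanging level from the jaws, with its near flange hole at (343,358). I'll move it over the seat.

```bash
for i in 1 2 3; do python3 -m creep '[0.27,3.42,-0.08,0,0,-0.0111,-1, 0.27,3.42,-0.08,0,0,-0.0111,-1, 0.27,3.42,-0.08,0,0,-0.0111,-1, 0.27,3.42,-0.08,0,0,-0.0111,-1, 0.27,3.42,-0.08,0,0,-0.0111,-1]'; done
python3 -m creep '[0,0,-1,0,0,0,-1, 0,0,-1,0,0,0,-1, 0,0,-1,0,0,0,-1, 0,0,0,0,0,0,-1, 0,0,0,0,0,0,-1]'
python3 - <<'E'
from h import *
s=telemetry.sense();print(s['tool_pos'])
A=R.from_euler('xyz',s['orientation'],degrees=True).as_matrix();print(A.round(4))
g=s['tool_pos']+.006*A[:,0]
d={n:grab(n,n[0]+'2') for n in('top','side','wrist')}
xh=A[:,1];yh=-A[:,2];zh=-A[:,0]
ims=[]
for n in d:
  im=d[n]['pixels'][:,:,::-1].copy()
  for p in (0,68,10),(0,-68,10),(50,55,70),(-50,55,70),(50,-55,70),(-50,-55,70):
    q=g+(xh*p[0]+yh*p[1]+zh*(p[2]-101))/1e3;u=proj(d[n],q);print(n,p,np.round(u,1));cv2.circle(im,(int(u[0]),int(u[1])),1,(0,0,255),-1)
  ims.append(im)
t=cv2.resize(ims[0][160:310,140:340],(400,300),interpolation=2);s=cv2.resize(ims[1][60:240,240:480],(400,300),interpolation=2);w=cv2.resize(ims[2],(400,300),interpolation=3)
w2=cv2.resize(ims[2][150:450,120:520],(400,300))
cv2.imwrite('pics/c2.png',np.vstack([np.hstack([t,s]),np.hstack([w,w2])]))
E
```

```text
clock: 6.25
tool_pos: [0.5586, -0.1206, 0.3342]
orientation: [28.9, 89.9, -68.6]
wrist_force: [0.8, 0.8, -3.9]
opening: 0.141
clock: 6.75
tool_pos: [0.5721, 0.0504, 0.3303]
orientation: [30.5, 89.9, -70.2]
wrist_force: [1.6, 0.3, -3.2]
opening: 0.146
clock: 7.25
tool_pos: [0.5856, 0.2214, 0.3262]
orientation: [25.5, 89.9, -78.3]
wrist_force: [0.7, -0.8, -3.0]
opening: 0.148
clock: 7.75
tool_pos: [0.5857, 0.219, 0.2958]
orientation: [0.7, 89.8, -103.2]
wrist_force: [-0.0, -0.1, -3.1]
opening: 0.145
[0.5857041  0.2189948  0.29582569]
[[-6.000e-04  9.707e-01 -2.402e-01]
 [-2.700e-03 -2.402e-01 -9.707e-01]
 [-1.000e+00  0.000e+00  2.800e-03]]
top (0, 68, 10) [195.8 200.2]
top (0, -68, 10) [260.6 216.2]
top (50, 55, 70) [202.5 172.3]
top (-50, 55, 70) [189.1 221.8]
top (50, -55, 70) [257.3 185.8]
top (-50, -55, 70) [244.3 235.4]
side (0, 68, 10) [338.8 123.4]
side (0, -68, 10) [330.2 157.7]
side (50, 55, 70) [361.3 106.5]
side (-50, 55, 70) [318.  101.7]
side (50, -55, 70) [355.7 134.2]
side (-50, -55, 70) [309.3 128.7]
wrist (0, 68, 10) [194.3 253.4]
wrist (0, -68, 10) [438.7 253.5]
wrist (50, 55, 70) [173.1 188.4]
wrist (-50, 55, 70) [197.2 402.4]
wrist (50, -55, 70) [461.6 188.5]
wrist (-50, -55, 70) [436.5 402.4]
```

View pics/c2.png

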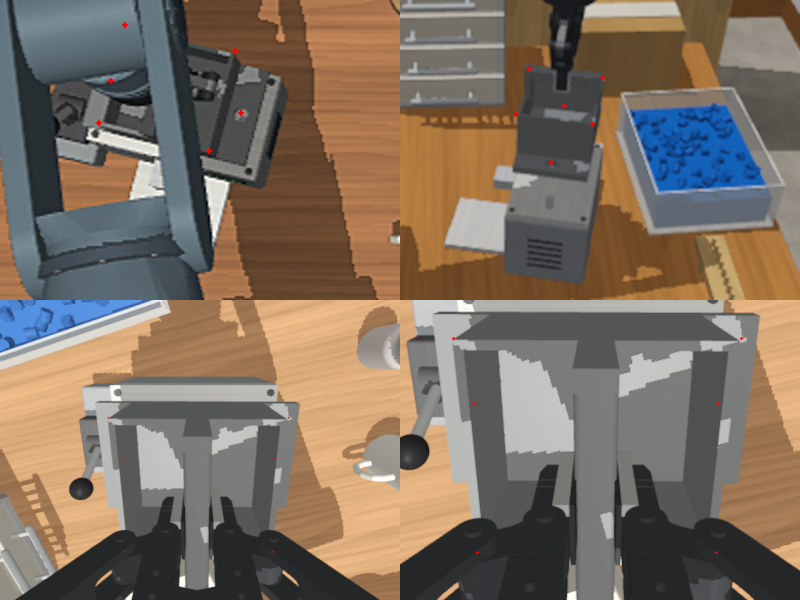

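The side view shows the hopper 47 mm above the pegs, with peg R near (329,178). In the wrist view the rim's back edge lies on the predicted corners (173,188) and (461,188), so the hopper sits true in the grip. I'll look closer at the deck's back edge against the rim.

```bash
python3 - <<'E'
from h import *
w=load('w2') if 0 else load('w2');im=w['pixels'][:,:,::-1]
a=cv2.resize(im[110:240,110:510],(800,260),interpolation=cv2.INTER_CUBIC)
s=load('s2')['pixels'][:,:,::-1];b=cv2.resize(s[130:230,290:390],(340,340),interpolation=cv2.INTER_CUBIC)
t=load('t2')['pixels'][:,:,::-1];c=cv2.resize(t[180:260,200:308],(459,340),interpolation=cv2.INTER_CUBIC)
cv2.imwrite('pics/c3.png',np.vstack([a,np.hstack([b,c,np.zeros((340,1,3),np.uint8)])]))
E
```

```text
(no output)
```

View pics/c3.png

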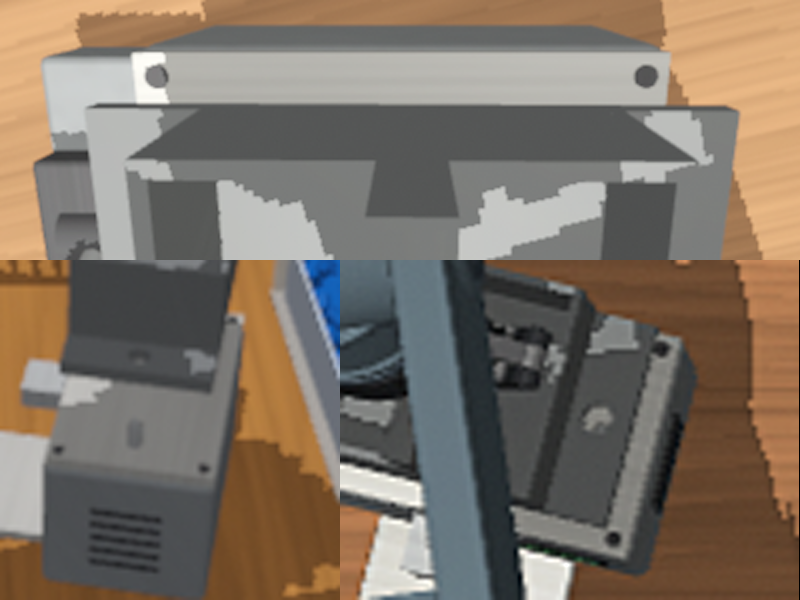

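```bash
python3 - <<'E'
from h import *
w=load('w2');T=load('t2');S=load('s2')
a=onz(w,176.5,136,.12);b=onz(w,444.5,136,.12);v=a-b
yaw=np.degrees(np.arctan2(-v[0],v[1]));h,y=yawv(yaw);print('deck edge',a,b,np.linalg.norm(v),'yaw',yaw,'seat',(a+b)/2-.06*h)
a=onz(w,154,162.5,.1988);b=onz(w,479.5,164,.1988);v=a-b;yw=np.degrees(np.arctan2(-v[0],v[1]));h,y=yawv(yw)
print('flange',np.linalg.norm(v),yw,'origin',(a+b)/2-.05*h)
s=telemetry.sense();print(s['tool_pos'])
hR=onz(T,260.5,217.2,.1988);print('holeR top',hR,'->origin',hR+.068*y)
u=lambda x,y_:(290+x/3.4,130+(y_-260)/3.4)
print('side hole',onz(S,*u(139,355),.1988),'side peg top',onz(S,*u(136,424),.142), 'top pegR0',onz(load('top0'),262.4,220.2,.142))
t=load('top0');ph,py=yawv(-13.8);print('pegR expected from wrist seat')
E
```

```text
deck edge [0.66336183 0.2986307  0.12      ] [0.61890997 0.11886769 0.12      ] 0.18517750270524888 yaw -13.88949044792246 seat [0.58289027 0.22315219 0.12      ]
flange 0.16839297549334198 -14.16424661889832 origin [0.58567625 0.2187686  0.1988    ]
[0.58621526 0.21954097 0.29707118]
holeR top [0.56719636 0.15295001 0.1988    ] ->origin [0.58383612 0.21888269 0.1988    ]
side hole [0.57085014 0.15213114 0.1988    ] side peg top [0.57135094 0.15076677 0.142     ] top pegR0 [0.56812614 0.15476626 0.142     ]
pegR expected from wrist seat
```

```bash
python3 -m creep '[0.07,0.2,-0.8,0,0,0,-1, 0,0,-0.8,0,0,0,-1, 0,0,-0.8,0,0,0,-1, 0,0,-0.8,0,0,0,-1, 0,0,-0.8,0,0,0,-1]'
python3 -m creep '[0,0,0,0,0,0,-1, 0,0,0,0,0,0,-1, 0,0,0,0,0,0,-1, 0,0,0,0,0,0,-1, 0,0,0,0,0,0,-1]'
python3 - <<'E'
from h import *
s=telemetry.sense();print(s['tool_pos'],s['wrist_force'])
w=grab('wrist','w3')['pixels'][:,:,::-1];t=grab('top','t3')['pixels'][:,:,::-1];s=grab('side','s3')['pixels'][:,:,::-1]
a=cv2.resize(w[110:240,110:510],(800,260),interpolation=cv2.INTER_CUBIC)
b=cv2.resize(s[150:210,300:368],(386,340),interpolation=cv2.INTER_CUBIC)
c=cv2.resize(t[190:240,235:296],(414,340),interpolation=cv2.INTER_CUBIC)
cv2.imwrite('pics/c4.png',np.vstack([a,np.hstack([b,c])]))
E
```

```text
clock: 8.4
tool_pos: [0.5862, 0.2221, 0.2551]
orientation: [4.3, 89.8, -99.5]
wrist_force: [-0.3, -0.0, -3.3]
opening: 0.145
clock: 8.9
tool_pos: [0.5867, 0.2221, 0.2568]
orientation: [41.1, 89.9, -62.7]
wrist_force: [0.7, 0.9, -4.0]
opening: 0.146
[0.5866633  0.22213034 0.25678528] [ 0.67716109  0.87943498 -4.01317991]
```

View pics/c4.png

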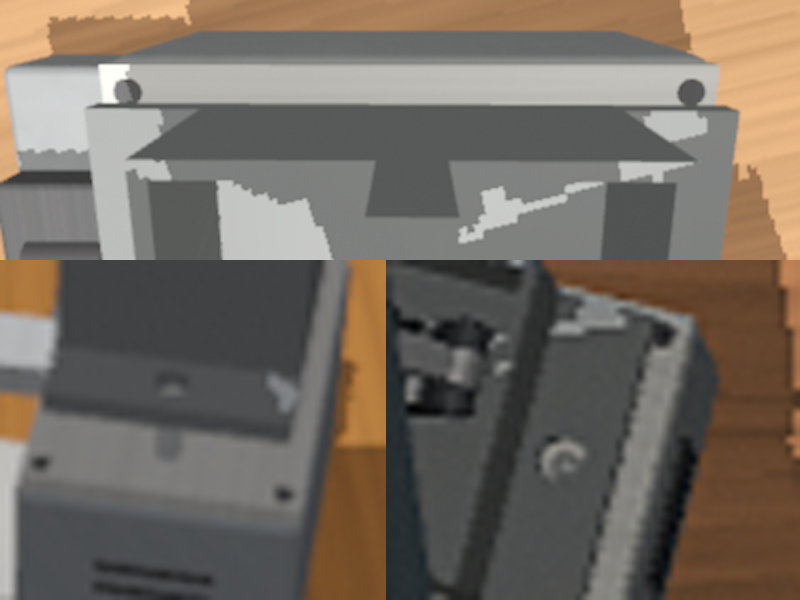

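In the top view the peg tip shows inside the flange hole, about centred once parallax is allowed for. The wrist view agrees to about 1.4 mm. I'll lower gently and watch the force.

```bash
python3 -m creep '[0,0.03,-0.3,0,0,0,-1, 0,0,-0.3,0,0,0,-1, 0,0,-0.3,0,0,0,-1, 0,0,-0.3,0,0,0,-1, 0,0,0,0,0,0,-1]'
python3 -m creep '[0,0,-0.2,0,0,0,-1, 0,0,-0.2,0,0,0,-1, 0,0,-0.1,0,0,0,-1, 0,0,-0.1,0,0,0,-1, 0,0,0,0,0,0,-1]'
```

```text
clock: 9.55
tool_pos: [0.5861, 0.2223, 0.2435]
orientation: [-5.2, 89.8, -109.1]
wrist_force: [0.8, -0.7, -3.6]
opening: 0.15
clock: 10.05
tool_pos: [0.5864, 0.2224, 0.2381]
orientation: [16.0, 89.9, -87.8]
wrist_force: [0.3, -0.1, -3.8]
opening: 0.144
```

```bash
python3 -m creep '[0,0,-0.2,0,0,0,-1, 0,0,-0.2,0,0,0,-1, 0,0,-0.1,0,0,0,-1, 0,0,-0.1,0,0,0,-1, 0,0,0,0,0,0,-1]'
python3 -m creep '[0,0,-0.1,0,0,0,-1, 0,0,-0.1,0,0,0,-1, 0,0,-0.1,0,0,0,-1, 0,0,0,0,0,0,-1, 0,0,0,0,0,0,-1]'
```

```text
clock: 10.55
tool_pos: [0.5864, 0.2224, 0.2321]
orientation: [14.7, 89.9, -89.1]
wrist_force: [0.1, 0.2, -3.7]
opening: 0.143
clock: 11.05
tool_pos: [0.5864, 0.2224, 0.2292]
orientation: [19.1, 89.9, -84.7]
wrist_force: [0.8, 0.5, -3.8]
opening: 0.146
```

```bash
python3 -m creep '[0,0,-0.1,0,0,0,-1, 0,0,-0.1,0,0,0,-1, 0,0,0,0,0,0,-1, 0,0,0,0,0,0,-1, 0,0,0,0,0,0,-1]'
python3 -m creep '[0,0,-0.1,0,0,0,-1, 0,0,-0.05,0,0,0,-1, 0,0,0,0,0,0,-1, 0,0,0,0,0,0,-1, 0,0,0,0,0,0,-1]'
```

```text
clock: 11.55
tool_pos: [0.5866, 0.2223, 0.2286]
orientation: [41.9, 89.8, -61.9]
wrist_force: [-2.9, -1.3, 5.6]
opening: 0.148
clock: 12.05
tool_pos: [0.5867, 0.2223, 0.2286]
orientation: [52.3, 89.8, -51.5]
wrist_force: [-7.9, -2.4, 13.4]
opening: 0.145
```

```bash
python3 -m creep '[0,0,0.1,0,0,0,-0.2, 0,0,0,0,0,0,0.2, 0,0,0,0,0,0,0.5, 0,0,0,0,0,0,0.5, 0,0,0,0,0,0,0.5]'
python3 -m creep '[0,0,0,0,0,0,0.5, 0,0,1,0,0,0,0.5, 0,0,2,0,0,0,0.5, 0,0,3,0,0,0,0.5, 0,0,3,0,0,0,0.5]'
python3 - <<'E'
from h import *
s=telemetry.sense();print(s['tool_pos'],s['wrist_force'])
w=grab('wrist','w4')['pixels'][:,:,::-1];S=grab('side','s4')['pixels'][:,:,::-1]
cv2.imwrite('pics/c5.png',np.hstack([cv2.resize(w,(400,300),interpolation=3),cv2.resize(S[100:250,230:430],(400,300),interpolation=2)]))
E
```

```text
clock: 12.55
tool_pos: [0.5864, 0.2224, 0.2265]
orientation: [15.6, 89.9, -88.2]
wrist_force: [-0.2, 0.4, 0.3]
opening: 0.753
clock: 13.05
tool_pos: [0.5863, 0.2223, 0.3182]
orientation: [14.6, 89.9, -89.2]
wrist_force: [0.1, -0.7, -0.0]
opening: 0.756
[0.58627543 0.22233418 0.31822178] [ 0.05264551 -0.70195973 -0.01229182]
```

View pics/c5.png

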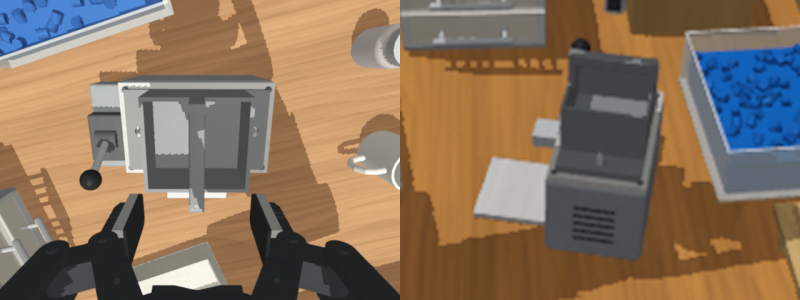

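The hopper sits flat on the deck with both pegs through the flange. Next is the cup. I'll grip it with the tool tilted 30° so the gripper body stays clear of the spout.

```bash
python3 - <<'E'
from h import *
h,y=yawv(-13.85);f=h*.5+np.array([0,0,-np.cos(np.pi/6)]);M=tool(f,-y);print('f',f.round(4))
g=np.array([.414,-.209,.045]);plan(g-.1*f,M,'pre');T=load('top0')
for n,p in dict(teal=(480,305),blue=(437,337),green=(398,329)).items():print(n,onz(T,*p,.07)[:2]-g[:2])
# plate corners check from first top picture, comp scale 2.5 (front corners and spout-side visible)
for p in((122,291),(243,299),(262,216),(150,195)):print(onz(T,150+p[0]/2.5,165+p[1]/2.5,.01).round(4))
seat=np.array([.5865,.2223]);print('plate',seat-.11*h[:2])
E
```

```text
f [ 0.4855 -0.1197 -0.866 ]
pre cm [-22.62 -41.92 -18.66] rv [-0.1244 -0.4983 -0.0013] |w| 0.514 tcp [ 0.3625 -0.1963  0.1368]
teal [-0.02655116 -0.11402492]
blue [-0.09675808 -0.01693447]
green [-0.07907534  0.06923593]
[0.4418 0.3136 0.01  ]
[0.4343 0.2017 0.01  ]
[0.5114 0.185  0.01  ]
[0.531  0.2894 0.01  ]
plate [0.47969817 0.24863189]
```

```bash
python3 -m creep '[-1.5,-2.8,0,0,0,0,1, -1.5,-2.8,0,0,0,0,1, -1.5,-2.8,0,0,0,0,1, -1.5,-2.8,0,0,0,0,1, -1.5,-2.8,0,0,0,0,1]' 25
for i in 1 2; do python3 -m creep '[-1.51,-2.79,-1.86,-0.0124,-0.0498,0,1, -1.51,-2.79,-1.86,-0.0124,-0.0498,0,1, -1.51,-2.79,-1.86,-0.0124,-0.0498,0,1, -1.51,-2.79,-1.86,-0.0124,-0.0498,0,1, -1.51,-2.79,-1.86,-0.0124,-0.0498,0,1]'; done
python3 - <<'E'
from h import *
w=grab('wrist','w5');im=w['pixels'][:,:,::-1].copy()
h,y=yawv(-13.85);f=h*.5+np.array([0,0,-np.cos(np.pi/6)]);M=tool(f,-y)
g=np.array([.414,-.209,.045]);plan(g,M,'grasp')
th=np.linspace(0,2*np.pi,40)
for a in th:
    u=proj(w,[.414+.028*np.cos(a),-.209+.028*np.sin(a),.07]);cv2.circle(im,(int(round(u[0])),int(round(u[1]))),1,(0,0,255),-1)
cv2.imwrite('pics/c6.png',im)
E
```

```text
clock: 13.65
tool_pos: [0.5106, 0.0815, 0.3169]
orientation: [25.2, 89.9, -78.6]
wrist_force: [0.3, -0.1, 0.9]
opening: 0.997
clock: 14.15
tool_pos: [0.4353, -0.0579, 0.2235]
orientation: [89.2, 75.1, -14.6]
wrist_force: [-0.1, 0.1, 0.3]
opening: 0.999
clock: 14.65
tool_pos: [0.3631, -0.1918, 0.1342]
orientation: [89.6, 61.0, -14.2]
wrist_force: [0.3, -0.4, -0.5]
opening: 1.002
grasp cm [ 5.05 -1.4  -8.17] rv [ 0.001  -0.0196  0.0001] |w| 0.02 tcp [ 0.4111 -0.2083  0.0502]
```

View pics/c6.png

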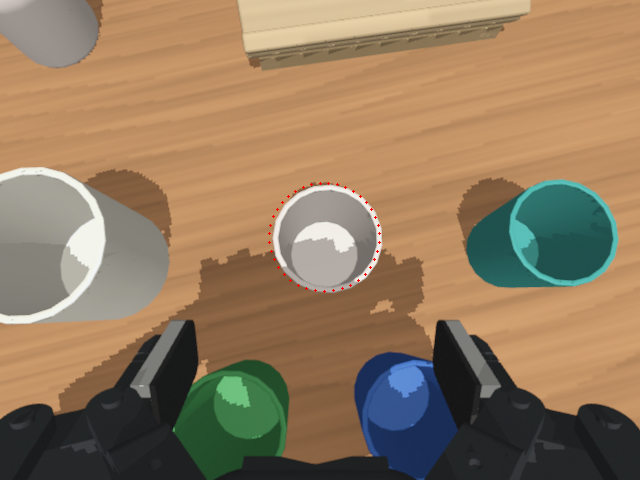

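The wrist view shows the cup rim centred at (327,238), within 1 mm of the prediction (red). The green and blue cups are close behind it, so I'll reduce the tilt to 20° and grip higher.

```bash
python3 - <<'E'
from h import *
h,y=yawv(-13.85);t=np.radians(20);f=h*np.sin(t)+np.array([0,0,-np.cos(t)]);M=tool(f,-y);print('f',f.round(4))
for i in range(2):
  g=np.array([.414,-.209,.055]);plan(g-.1*f,M,'pre');plan(g,M,'grasp')
E
```

```text
f [ 0.3321 -0.0819 -0.9397]
pre cm [ 1.82 -0.61  2.27] rv [ 0.0428  0.1499 -0.0004] |w| 0.156 tcp [ 0.3788 -0.2003  0.1546]
grasp cm [ 5.14 -1.43 -7.12] rv [ 0.0428  0.1499 -0.0004] |w| 0.156 tcp [ 0.412  -0.2085  0.0606]
pre cm [ 1.82 -0.61  2.27] rv [ 0.0428  0.1499 -0.0004] |w| 0.156 tcp [ 0.3788 -0.2003  0.1546]
grasp cm [ 5.14 -1.43 -7.12] rv [ 0.0428  0.1499 -0.0004] |w| 0.156 tcp [ 0.412  -0.2085  0.0606]
```

```bash
python3 -m creep '[0.6,-0.2,0.76,0.0143,0.05,0,1, 0.6,-0.2,0.76,0.0143,0.05,0,1, 0.62,-0.2,0.76,0.0143,0.05,0,1, 0,0,0,0,0,0,1, 0,0,0,0,0,0,1]'
python3 - <<'E'
from h import *
h,y=yawv(-13.85);t=np.radians(20);f=h*np.sin(t)+np.array([0,0,-np.cos(t)]);M=tool(f,-y)
g=np.array([.414,-.209,.055]);plan(g,M,'grasp')
E
```

```text
clock: 15.2
tool_pos: [0.3822, -0.1961, 0.1569]
orientation: [90.8, 70.1, -13.0]
wrist_force: [-0.8, 1.1, 0.1]
opening: 0.999
grasp cm [ 2.98 -1.24 -9.63] rv [-0.005  -0.0004 -0.0023] |w| 0.006 tcp [ 0.412  -0.2085  0.0606]
```

```bash
for i in 1 2; do python3 -m creep '[0.3,-0.12,-0.96,0,0,0,1, 0.3,-0.12,-0.96,0,0,0,1, 0.3,-0.12,-0.96,0,0,0,1, 0.3,-0.12,-0.96,0,0,0,1, 0.3,-0.12,-0.96,0,0,0,1]' 25; done
for i in 1 2; do python3 -m creep '[0,0,0,0,0,0,-1, 0,0,0,0,0,0,-1, 0,0,0,0,0,0,-1, 0,0,0,0,0,0,-1, 0,0,0,0,0,0,-1]' 25; done
```

```text
clock: 15.7
tool_pos: [0.3961, -0.2017, 0.1079]
orientation: [90.9, 70.2, -12.9]
wrist_force: [0.6, -0.4, 0.0]
opening: 1.0
clock: 16.2
tool_pos: [0.411, -0.2078, 0.0601]
orientation: [90.9, 70.2, -13.0]
wrist_force: [-0.0, 0.6, 0.5]
opening: 0.998
clock: 16.7
tool_pos: [0.412, -0.2087, 0.0615]
orientation: [90.7, 70.1, -13.1]
wrist_force: [0.8, -0.7, -0.9]
opening: 0.631
clock: 17.2
tool_pos: [0.4121, -0.2087, 0.0612]
orientation: [90.8, 70.1, -13.1]
wrist_force: [-0.3, -0.5, -0.2]
opening: 0.629
```

```bash
python3 -m creep '[0,0,1.5,0,0,0,-1, 0,0,2.5,0,0,0,-1, 0,0,3.3,0,0,0,-1, 0,0,3.5,0,0,0,-1, 0,0,3.2,0,0,0,-1]' 25
for i in 1 2 3; do python3 -m creep '[0.18,3.11,0,0,0,0,-1, 0.18,3.11,0,0,0,0,-1, 0.18,3.11,0,0,0,0,-1, 0.18,3.11,0,0,0,0,-1, 0.18,3.11,0,0,0,0,-1]'; done
python3 -m creep '[0,0,-1,0,0,0,-1, 0,0,-1,0,0,0,-1, 0,0,-1,0,0,0,-1, 0,0,0,0,0,0,-1, 0,0,0,0,0,0,-1]'
python3 - <<'E'
from h import *
S=grab('side','s5')['pixels'][:,:,::-1];t=grab('top','t5')['pixels'][:,:,::-1]
h,y=yawv(-13.85);t_=np.radians(20);f=h*np.sin(t_)+np.array([0,0,-np.cos(t_)]);M=tool(f,-y)
pc=np.array([.4797,.2486,0])
plan(pc-.04*h+[0,0,.055+.018],M,'stage')
cv2.imwrite('pics/c7.png',np.hstack([cv2.resize(S[60:300,200:440],(400,400)),cv2.resize(t[150:310,140:300],(400,400))]))
E
```

```text
clock: 17.7
tool_pos: [0.4119, -0.2085, 0.2026]
orientation: [90.7, 70.1, -13.2]
wrist_force: [-0.5, -0.3, -0.2]
opening: 0.634
clock: 18.2
tool_pos: [0.4208, -0.052, 0.2011]
orientation: [90.8, 70.1, -13.1]
wrist_force: [0.0, -1.2, -0.4]
opening: 0.632
clock: 18.7
tool_pos: [0.4298, 0.1037, 0.2011]
orientation: [90.8, 70.1, -13.1]
wrist_force: [-0.2, 0.6, -1.4]
opening: 0.631
clock: 19.2
tool_pos: [0.4387, 0.2593, 0.2009]
orientation: [90.7, 70.1, -13.1]
wrist_force: [0.6, -0.2, -0.9]
opening: 0.63
clock: 19.7
tool_pos: [0.4389, 0.2569, 0.1706]
orientation: [90.6, 70.2, -13.3]
wrist_force: [-0.0, -0.2, -0.1]
opening: 0.63
stage cm [-0.06  0.13 -9.29] rv [-0.0052 -0.0004  0.0004] |w| 0.005 tcp [0.4389 0.2587 0.0786]
```

View pics/c7.png

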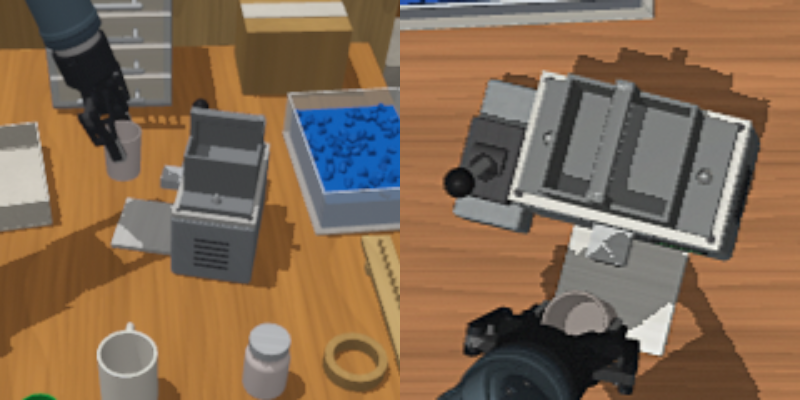

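Top crop: the hopper is seated with both pegs centred in its holes. The cup is held in front of the plate, with its rim at about (212,276) in the full image and the plate's front-right corner at (246,291).

```bash
python3 - <<'E'
from h import *
T=load('t5');print('rim',onz(T,212,276,.181),'corner',onz(T,246,291.2,.01),'expect .418 .207')
E
python3 -m creep '[0,0.03,-1.5,0,0,0,-1, 0,0.03,-1.5,0,0,0,-1, 0,0.03,-1.5,0,0,0,-1, 0,0.03,-1.5,0,0,0,-1, 0,0.03,-1.5,0,0,0,-1]'
python3 -m creep '[0,0,-0.6,0,0,0,-1, 0,0,-0.6,0,0,0,-1, 0,0,-0.4,0,0,0,-1, 0,0,0,0,0,0,-1, 0,0,0,0,0,0,-1]'
```

```text
rim [0.44846278 0.25240463 0.181     ] corner [0.41912471 0.20432307 0.01      ] expect .418 .207
clock: 20.3
tool_pos: [0.4397, 0.2593, 0.0964]
orientation: [90.9, 70.1, -13.0]
wrist_force: [-1.1, 0.4, -0.3]
opening: 0.629
clock: 20.8
tool_pos: [0.4394, 0.2595, 0.0806]
orientation: [90.8, 70.1, -13.0]
wrist_force: [-0.2, 0.6, -1.0]
opening: 0.634
```

```bash
python3 -m creep '[0,0,-0.3,0,0,0,-1, 0.34,-0.09,0,0,0,0,-1, 0.34,-0.09,0,0,0,0,-1, 0.34,-0.09,0,0,0,0,-1, 0.34,-0.09,0,0,0,0,-1]'
python3 -m creep '[0.34,-0.09,0,0,0,0,-1, 0.34,-0.09,0,0,0,0,-1, 0.34,-0.09,0,0,0,0,-1, 0.34,-0.09,0,0,0,0,-1, 0.34,-0.09,0,0,0,0,-1]'
python3 -m creep '[0.34,-0.09,-0.2,0,0,0,-1, 0,0,-0.2,0,0,0,-1, 0,0,-0.1,0,0,0,-1, 0,0,-0.1,0,0,0,-1, 0,0,0,0,0,0,-1]'
```

```text
clock: 21.3
tool_pos: [0.4532, 0.2557, 0.0773]
orientation: [90.8, 70.1, -13.1]
wrist_force: [0.4, -0.3, -1.0]
opening: 0.63
clock: 21.8
tool_pos: [0.47, 0.2512, 0.0772]
orientation: [90.8, 70.1, -13.1]
wrist_force: [-0.7, 0.3, 0.6]
opening: 0.631
clock: 22.3
tool_pos: [0.4731, 0.2503, 0.0712]
orientation: [90.8, 70.1, -13.1]
wrist_force: [-0.2, -1.4, 1.0]
opening: 0.629
```

```bash
python3 -m creep '[0,0,-0.05,0,0,0,-1, 0,0,-0.05,0,0,0,-1, 0,0,0,0,0,0,-1, 0,0,0,0,0,0,-1, 0,0,0,0,0,0,-1]'
python3 -m creep '[0,0,0,0,0,0,0.5, 0,0,0,0,0,0,0.7, 0,0,0,0,0,0,1, 0,0,0,0,0,0,1, 0,0,0,0,0,0,1]'
for i in 1 2; do python3 -m creep '[-0.6,0.15,0.9,0,0,0,1, -0.7,0.17,1.1,0,0,0,1, -0.7,0.17,1.1,0,0,0,1, -0.7,0.17,1.4,0,0,0,1, -0.7,0.17,1.5,0,0,0,1]';done
python3 - <<'E'
from h import *
w=grab('wrist','w6')['pixels'][:,:,::-1];S=grab('side','s6')['pixels'][:,:,::-1];t=grab('top','t6')['pixels'][:,:,::-1]
cv2.imwrite('pics/c8.png',np.hstack([cv2.resize(w,(400,300),interpolation=3),cv2.resize(S[90:210,230:390],(400,300),interpolation=2)]))
E
```

```text
clock: 22.8
tool_pos: [0.4736, 0.2503, 0.0711]
orientation: [90.8, 70.0, -13.1]
wrist_force: [-2.8, -2.0, 9.4]
opening: 0.635
clock: 23.3
tool_pos: [0.473, 0.2503, 0.07]
orientation: [90.7, 70.1, -13.1]
wrist_force: [0.4, -0.9, -0.6]
opening: 0.996
clock: 23.8
tool_pos: [0.4382, 0.2587, 0.1309]
orientation: [90.8, 70.1, -13.1]
wrist_force: [0.1, 0.0, -0.1]
opening: 0.998
clock: 24.3
tool_pos: [0.4041, 0.2669, 0.1907]
orientation: [90.7, 70.2, -13.2]
wrist_force: [0.2, -0.2, 1.0]
opening: 0.999
```

View pics/c8.png

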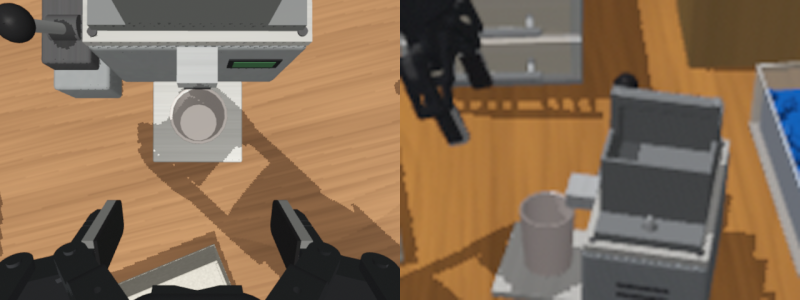

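Wrist view: the cup stands upright on the plate, rim centre at about (317,186) in full pixels, and the side crop confirms it. I'll check its position numerically and plan the lever push from the spout side with the jaws shut.

```bash
python3 - <<'E'
from h import *
w=load('w6');h,y=yawv(-13.85);seat=np.array([.5865,.2223,0])
r=onz(w,317,186,.08);b=onz(w,200/.625,122/.625,.013)
for p in(r,b):
    q=p-seat;print('cup',p.round(4),'counter xy',(q@h).round(4),(q@y).round(4))
for c in ((153,82),(242,82),(242,162),(153,162)):
    q=onz(w,c[0]/.625,c[1]/.625,.01)-seat;print('plate corner',(q@h).round(4),(q@y).round(4))
M=tool([0,0,-1],-y)
plan(seat-.115*h+.13*y+[0,0,.144],M,'lever start')
q=onz(w,16/.625,23/.625,.142)-seat;print('ball counter',q@h,q@y); print(f'unit h {h}')
E
```

```text
cup [0.4748 0.249  0.08  ] counter xy -0.1148 -0.0008
cup [0.4762 0.2462 0.013 ] counter xy -0.1128 -0.0032
plate corner -0.0631 0.0547
plate corner -0.0631 -0.055
plate corner -0.1617 -0.0549
plate corner -0.1618 0.0545
lever start cm [10.07 10.86 -4.13] rv [ 7.73e-02  3.40e-01 -3.00e-04] |w| 0.349 tcp [0.506 0.376 0.15 ]
ball counter -0.05511208499244237 0.13203653802456392
unit h [ 0.97092575 -0.23938084  0.        ]
```

```bash
for i in 1 2; do python3 -m creep '[1.0,1.09,0,0.0077,0.034,0,-1, 1.0,1.09,0,0.0077,0.034,0,-1, 1.0,1.09,0,0.0077,0.034,0,-1, 1.0,1.09,0,0.0077,0.034,0,-1, 1.0,1.09,0,0.0077,0.034,0,-1]' 40; done
python3 -m creep '[0,0,-1.4,0,0,0,-1, 0,0,-1.4,0,0,0,-1, 0,0,-1.3,0,0,0,-1, 0,0,0,0,0,0,-1, 0,0,0,0,0,0,-1]'
python3 - <<'E'
from h import *
h,y=yawv(-13.85);s=telemetry.sense();q=s['tool_pos']-[.5865,.2223,0];print(q@h,q@y,q[2],s['orientation'],s['opening'])
E
```

```text
clock: 24.95
tool_pos: [0.4552, 0.3215, 0.1888]
orientation: [90.0, 80.3, -13.8]
wrist_force: [-0.2, -0.2, 0.1]
opening: 0.139
clock: 25.45
tool_pos: [0.5053, 0.3759, 0.1885]
orientation: [-53.6, 89.7, -157.5]
wrist_force: [-0.0, -0.0, -0.0]
opening: 0.001
clock: 25.95
tool_pos: [0.5042, 0.3756, 0.1483]
orientation: [-41.6, 89.8, -145.5]
wrist_force: [-0.6, 1.0, -0.4]
opening: -0.001
-0.11661893258744857 0.1291145329092903 0.14830317557831219 [ -41.62478474   89.75647204 -145.45220558] -0.0007536908830165083
```

```bash
for i in 1 2; do python3 -m creep '[0.92,-0.21,0,0,0,0,-1, 0.92,-0.21,0,0,0,0,-1, 0.92,-0.21,0,0,0,0,-1, 0.92,-0.21,0,0,0,0,-1, 0.92,-0.21,0,0,0,0,-1]'; done
python3 -m creep '[0.2,-0.05,0,0,0,0,-1, 0.2,-0.05,0,0,0,0,-1, 0.1,-0.02,0,0,0,0,-1, 0,0,0,0,0,0,-1, 0,0,0,0,0,0,-1]'
```

```text
clock: 26.45
tool_pos: [0.552, 0.3652, 0.1494]
orientation: [-45.1, 89.9, -149.0]
wrist_force: [-1.4, 1.1, 1.0]
opening: -0.004
clock: 26.95
tool_pos: [0.5976, 0.3547, 0.1488]
orientation: [-43.9, 89.8, -147.8]
wrist_force: [-0.2, 0.2, 0.5]
opening: 0.0
clock: 27.45
tool_pos: [0.602, 0.3539, 0.1493]
orientation: [-35.7, 89.9, -139.5]
wrist_force: [-0.6, 0.1, 0.6]
opening: 0.001
```

```bash
python3 -m creep '[0.1,-0.02,0,0,0,0,-1, 0.1,-0.03,0,0,0,0,-1, 0.1,-0.02,0,0,0,0,-1, 0,0,0,0,0,0,-1, 0,0,0,0,0,0,-1]'
python3 -m creep '[0.1,-0.02,0,0,0,0,-1, 0.1,-0.03,0,0,0,0,-1, 0,0,0,0,0,0,-1, 0,0,0,0,0,0,-1, 0,0,0,0,0,0,-1]'
python3 - <<'E'
from h import *
h,y=yawv(-13.85);s=telemetry.sense();q=s['tool_pos']-[.5865,.2223,0];print(q@h,q@y,s['wrist_force']@h)
w=grab('wrist','w7');t=grab('top','t7');S=grab('side','s7')
# dark ball in side view
im=S['pixels'][90:160,300:380].astype(int);m=(im.max(2)<45);ys,xs=np.nonzero(m);print(len(xs),xs.mean()+300 if len(xs) else 0,ys.mean()+90 if len(xs) else 0)
for a in(0,1.0,.9):
    p=np.array([.5865,.2223,0])+h*(-.025+.08*np.sin(a-.5))+y*.13+[0,0,.072+.08*np.cos(a-.5)];print(a,'side',np.round(proj(S,p),1),'top',np.round(proj(t,p),1),'wrist',np.round(proj(w,p),1))
E
```

```text
clock: 27.95
tool_pos: [0.6052, 0.3531, 0.1492]
orientation: [-39.6, 89.9, -143.5]
wrist_force: [-0.6, 0.7, 0.0]
opening: 0.0
clock: 28.45
tool_pos: [0.6065, 0.3528, 0.149]
orientation: [-50.7, 89.8, -154.6]
wrist_force: [-5.4, 1.4, 0.7]
opening: 0.002
-0.01182257233360116 0.1314559523017745 -5.575168751879485
429 339.6946386946387 104.62004662004662
0 side [316.7 125. ] top [163.5 225.8] wrist [319.5 460.6]
1.0 side [346.2 128.4] top [173.1 191. ] wrist [320.5 282. ]
0.9 side [343.5 127. ] top [171.8 194. ] wrist [320.6 306.6]
```

At x_c = -11.8 mm a 5.6 N reaction came up, just where the end stop was predicted. I'll back off, rise clear, and check the ball's place.

```bash
python3 -m creep '[-0.5,0.12,0,0,0,0,-1, -1,0.25,0,0,0,0,-1, -1.5,0.37,0,0,0,0,-1, -1.5,0.37,0,0,0,0,-1, -1.5,0.37,0,0,0,0,-1]'
python3 -m creep '[-1.5,0.37,1,0,0,0,-1, -1.5,0.37,2,0,0,0,-1, -1.5,0.37,3,0,0,0,-1, -1.5,0.37,3,0,0,0,-1, -1.5,0.37,3,0,0,0,-1]'
python3 -m creep '[-1.5,0,3,0,0,0,-1, -1.5,0,3,0,0,0,-1, -1.5,0,2,0,0,0,-1, 0,0,0,0,0,0,-1, 0,0,0,0,0,0,-1]'
python3 - <<'E'
from h import *
h,y=yawv(-13.85);seat=np.array([.5865,.2223,0])
D={n:grab(n,n[0]+'8') for n in('wrist','top','side')}
P={a:seat+h*(-.025+.08*np.sin(a-.5))+y*.13+[0,0,.072+.08*np.cos(a-.5)] for a in(0,.9,1.0)}
for n,d in D.items():
    im=d['pixels'];m=((im.max(2)<60)).astype(np.uint8);k,_,st,ce=cv2.connectedComponentsWithStats(m)
    for a,p in P.items():
        u=np.array(proj(d,p));j=[i for i in range(1,k) if 15<st[i,4]<4000];j.sort(key=lambda i:np.linalg.norm(ce[i]-u))
        print(n,a,u.round(1),[(ce[i].round(1).tolist(),int(st[i,4])) for i in j[:2]])
# hopper holes/pegs + cup rim in top, bar line
print(telemetry.sense()['wrist_force'])
E
```

```text
clock: 29.1
tool_pos: [0.5465, 0.3674, 0.1494]
orientation: [-14.9, 89.9, -118.8]
wrist_force: [-0.4, -0.1, 0.7]
opening: 0.002
clock: 29.6
tool_pos: [0.4712, 0.3859, 0.2705]
orientation: [-16.4, 89.9, -120.2]
wrist_force: [0.0, 0.6, 0.4]
opening: -0.0
clock: 30.1
tool_pos: [0.427, 0.3859, 0.3495]
orientation: [6.5, 89.9, -97.3]
wrist_force: [-0.2, 1.0, -0.6]
opening: 0.001
wrist 0 [301.7  21.9] [([303.2, 30.1], 353), ([303.6, 1.0], 109)]
wrist 0.9 [ 300.5 -100.3] [([303.6, 1.0], 109), ([303.2, 30.1], 353)]
wrist 1.0 [ 300.6 -111.5] [([303.6, 1.0], 109), ([303.2, 30.1], 353)]
top 0 [163.5 225.8] [([175.2, 211.3], 743), ([189.7, 238.1], 38)]
top 0.9 [171.8 194. ] [([175.2, 211.3], 743), ([206.7, 202.2], 271)]
top 1.0 [173.1 191. ] [([175.2, 211.3], 743), ([206.7, 202.2], 271)]
side 0 [316.7 125. ] [([316.5, 144.0], 50), ([346.9, 125.5], 22)]
side 0.9 [343.5 127. ] [([346.9, 125.5], 22), ([316.5, 144.0], 50)]
side 1.0 [346.2 128.4] [([346.9, 125.5], 22), ([316.5, 144.0], 50)]
[ 0.56026881  0.02247185 -0.42372929]
```

```bash
python3 - <<'E'
from h import *
T=load('t8');im=T['pixels'];h,y=yawv(-13.85);seat=np.array([.5865,.2223,0])
for th in (25,35,45):
  m=(im[170:245,140:200].max(2)<th).astype(np.uint8);m=cv2.morphologyEx(m,cv2.MORPH_OPEN,cv2.getStructuringElement(2,(7,7)));k,_,st,ce=cv2.connectedComponentsWithStats(m)
  print(th,[((ce[i]+[140,170]).round(1).tolist(),st[i].tolist()) for i in range(1,k)])
g=cv2.resize(cv2.cvtColor(im[170:245,140:200],cv2.COLOR_RGB2GRAY),None,fx=4,fy=4,interpolation=2)
c=cv2.HoughCircles(g,cv2.HOUGH_GRADIENT,1,20,param1=80,param2=15,minRadius=20,maxRadius=34)
print((c[0][:4]/4+[140,170,0]).round(1) if c is not None else None)
print(im[180:204:2,173].max(1))
m=((im[250:300,195:260].min(2)>1)).astype(np.uint8)
g=cv2.resize(cv2.cvtColor(im[240:300,190:270],cv2.COLOR_RGB2GRAY),None,fx=4,fy=4,interpolation=2)
c=cv2.HoughCircles(g,cv2.HOUGH_GRADIENT,1,20,param1=80,param2=15,minRadius=44,maxRadius=56)
for x,yy,r in (c[0][:3] if c is not None else []):
  q=onz(T,x/4+190,yy/4+240,.08)-seat;print('cup?',q@h,q@y,r/4)
E
```

```text
25 []
35 [([172.4, 191.8], [27, 16, 12, 12, 105])]
45 [([172.5, 191.5], [27, 16, 12, 12, 113])]
[[172.4 192.1   6.1]]
[172 173 178   1  15  20  22  16  13  76  93  89]
cup? -0.11176999643496137 -0.0019192281592903815 12.475
```

```bash
python3 - <<'E'
from bench import ticket
print(ticket.sign_off())
E
```

```text
the job is handed in; nothing more can be done
None
```

I did all three steps in order and handed the job in at about 30 s on the robot's clock. `sign_off` gives no verdict, so this rests on my own checks.

- **Hopper:** I lowered it over the pegs until the deck pushed back with about 13 N, then let it go. Later side and top views show it flat on the deck with both pegs showing through the flange holes. I did not re-measure its height after release. At contact, the tool height put its underside about 1.5 mm above the deck's nominal 120 mm, within the 3 mm allowed.
- **Cup:** I slid it in under the spout and set it down on the plate. Measured from the wrist view it was 3–5 mm from the plate's centre, and from the last top view about 3 mm, against 20 mm allowed. It stood upright in the wrist and side views.
- **Feed lever:** I pushed it until a 5.6 N reaction showed the end stop, since the lever itself needs under 2 N. In the last top view the ball is within about 1 px of where it should be at 1.0 rad, which I read as about 0.97.
- **Disagreements:**
  - Before lowering the hopper, the wrist and top cameras disagreed on the seat by 2–4 mm. I split the sideways difference and went mostly by the top view, and it went on with no side force.
  - The ball's starting position suggested the lever began nearer 0.1 rad than 0.
- **Rest of the scene:** I kept the arm clear of the jar, mug, tape and coloured cups, and none looked moved where they were in view; I did not measure them again at the end. The arm ended well clear of everything, with the gripper shut.

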